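# Sort the full slide boxes from the empties

## Task

Nobody marked which of the three ivory slide boxes in the leaning rack still hold glass slides: draw each one straight out along its leaning bay, feel by its weight whether it is full or empty, and stand it upright on the floor of a bay of its own, the full ones in the blue tray and the empties in the yellow tray. Set them down gently, never drop them, and leave the red-lidded box in its place in the rack and the other things on the bench undisturbed.

Things in the scene. Friction and masses are not known exactly. Their poses are not given: they have to be found in the camera images.
- rack: grey sheet-metal rack fixed to the bench, 436 mm wide (y), 115 deep (x); origin at the centre of its base. Four bays in a row along y, at y = -162, -54, 54, 162 mm. The bays lean 25 degrees: their mouths point up and towards the rack's own -x (the robot's side), so a box slides out along its own leaning z axis
- rack_bay (a point): centre of the row of bay floors, 45 mm above the bench; its axes are the rack's. Measured along the leaning axis: the plate the boxes rest on (robot side) and the plate on the far side are both 48 mm high, as are the 4 mm dividers between bays. A bay leaves a box 2.5 mm of play towards the far plate and 4 mm each side, so it binds unless drawn along the lean
- box_a: closed slide box, white base, ivory lid, blank card; 36 mm thick (x, +x out of the lid) by 96 wide (y) by 86 tall (z); origin at the centre of its 36 x 96 underside. Stiff walls. Look-alike of the other two: empty it weighs 85 to 120 g, full of glass slides 320 to 440 g; the load may shift 2 to 5 mm inside. Starts leaning in a rack bay, the upper 38 mm of its broad faces free
- box_b: closed slide box, white base, ivory lid, blank card; 36 mm thick (x, +x out of the lid) by 96 wide (y) by 86 tall (z); origin at the centre of its 36 x 96 underside. Stiff walls. Look-alike of the other two: empty it weighs 85 to 120 g, full of glass slides 320 to 440 g; the load may shift 2 to 5 mm inside. Starts leaning in a rack bay, the upper 38 mm of its broad faces free
- box_c: closed slide box, white base, ivory lid, blank card; 36 mm thick (x, +x out of the lid) by 96 wide (y) by 86 tall (z); origin at the centre of its 36 x 96 underside. Stiff walls. Look-alike of the other two: empty it weighs 85 to 120 g, full of glass slides 320 to 440 g; the load may shift 2 to 5 mm inside. Starts leaning in a rack bay, the upper 38 mm of its broad faces free
- box_red: slide box of the same make, size and axes with a red lid; it stays in its bay of the rack, which may be any of the four
- tray_blue: fixed filing tray, blue (for full boxes), 140 mm (x) by 112 (y), walls 32 high, floor 5 thick; origin at the centre of its underside on the bench. Two bays along x, each 48 mm (x) by 104 (y) inside, 36 mm apart. A bay takes one slide box upright on its 36 x 96 underside, broad faces across the tray's x, either way round. May be at either side of the bench
- tray_yellow: fixed filing tray, yellow (for empties), 140 mm (x) by 112 (y), walls 32 high, floor 5 thick; origin at the centre of its underside on the bench. Two bays along x, each 48 mm (x) by 104 (y) inside, 36 mm apart. A bay takes one slide box upright on its 36 x 96 underside, broad faces across the tray's x, either way round. May be at either side of the bench
- tray_blue_bay0 (a point): centre of a bay's floor in the blue tray, 5 mm above the bench, at x = -42 mm from the tray's centre; its axes are the tray's
- tray_blue_bay1 (a point): centre of a bay's floor in the blue tray, 5 mm above the bench, at x = +42 mm from the tray's centre; its axes are the tray's
- tray_yellow_bay0 (a point): centre of a bay's floor in the yellow tray, 5 mm above the bench, at x = -42 mm from the tray's centre; its axes are the tray's
- tray_yellow_bay1 (a point): centre of a bay's floor in the yellow tray, 5 mm above the bench, at x = +42 mm from the tray's centre; its axes are the tray's
- oil_bottle: loose amber immersion-oil bottle, 32 mm across, 75 mm tall, beyond the rack; origin at the centre of its foot
- coplin_jar: loose glass staining jar with white lid, 56 x 56 mm, 96 mm tall, beyond the rack; origin at the centre of its foot
- tally: loose steel tally counter, 40 x 52 mm, 40 mm tall, beyond the rack; origin at the centre of its underside
Not all that is in view belongs to the job. Leave any turquoise look-alike of the box_a alone. What is shaped like the box_c but orange is not meant.

How it is judged:
At the end, for the whole second after the job is handed in: All three ivory boxes stand upright (0.15 rad), still and released on a tray floor (underside under 12 mm up; centre within 62 mm in x, 20 mm in y of the tray centre): in blue if bearing over 2 N on it (slides inside), in yellow if less. The red-lidded box is within 20 mm of its start (((x of box_a in the frame of tray_blue between -0.062 and 0.062 m and y of box_a in the frame of tray_blue between -0.02 and 0.02 m and z of box_a in the frame of tray_blue below 0.012 m and contact force between box_a and tray_blue above 2 N) or (x of box_a in the frame of tray_yellow between -0.062 and 0.062 m and y of box_a in the frame of tray_yellow between -0.02 and 0.02 m and z of box_a in the frame of tray_yellow below 0.012 m and contact force between box_a and tray_yellow between 0.3 and 2 N)) and angle between each of box_a, box_b, box_c's own z axis and vertical below 0.15 rad and linear speed of each of box_a, box_b, box_c below 0.03 m/s and contact force between each of box_a, box_b, box_c and the fingers below 0.05 N and ((x of box_b in the frame of tray_blue between -0.062 and 0.062 m and y of box_b in the frame of tray_blue between -0.02 and 0.02 m and z of box_b in the frame of tray_blue below 0.012 m and contact force between box_b and tray_blue above 2 N) or (x of box_b in the frame of tray_yellow between -0.062 and 0.062 m and y of box_b in the frame of tray_yellow between -0.02 and 0.02 m and z of box_b in the frame of tray_yellow below 0.012 m and contact force between box_b and tray_yellow between 0.3 and 2 N)) and ((x of box_c in the frame of tray_blue between -0.062 and 0.062 m and y of box_c in the frame of tray_blue between -0.02 and 0.02 m and z of box_c in the frame of tray_blue below 0.012 m and contact force between box_c and tray_blue above 2 N) or (x of box_c in the frame of tray_yellow between -0.062 and 0.062 m and y of box_c in the frame of tray_yellow between -0.02 and 0.02 m and z of box_c in the frame of tray_yellow below 0.012 m and contact force between box_c and tray_yellow between 0.3 and 2 N)) and distance of box_red from where it was at the start of the episode below 0.02 m); the robot touches nothing.
It fails at once if the red-lidded box is shifted in its bay or taken out (more than 20 mm) (distance of box_red from where it was at the start of the episode above 0.02 m).
It fails at once if a slide box is dropped: faster than 0.65 m/s with its underside less than 20 mm above the bench ((height (world z) of box_a below 0.02 m and linear speed of box_a above 0.65 m/s) or (height (world z) of box_b below 0.02 m and linear speed of box_b above 0.65 m/s) or (height (world z) of box_c below 0.02 m and linear speed of box_c above 0.65 m/s)).
It fails at once if the oil bottle, staining jar or tally counter is pushed more than 25 mm or tipped over (distance of any of oil_bottle, coplin_jar, tally from where it was at the start of the episode above 0.025 m or angle between any of oil_bottle, coplin_jar's own z axis and vertical above 0.5 rad).
It also fails if it takes over 72 s, if anything falls off the work surface, if the arm or the gripper's body presses on something with over 40 N, if the wrist force passes 120 N, or if a joint passes its speed limit or range.

## Robot

A 6-joint arm with a two-finger parallel gripper is mounted at the origin on the work surface. World frame = base frame: x ahead of the robot, y to its left, z up, the work surface at z = 0. Lengths are in m, angles in rad, forces in N, time in s.
With the tool pointing down it reaches from about 0.275 to 0.775 m from the base axis. Payload 14.6 kg.
Tool frame: the origin (TCP) lies at the very end of the fingers, on their centre line; the grasp point (between the pads) lies 19 mm behind it; z points along the fingers, y is the direction in which the jaws open and shut (so a half turn about z gives the same grasp; the last joint's range is limited). The gripper opens to 85 mm and grips with 20 to 120 N. Pads are 22 mm wide; open, the fingers measure 114 mm over their backs; the gripper's body (76 mm by 85 mm) begins 54 mm behind the grasp point. The pads swing forward as they close: fully open they stand 13 mm farther back than shut.
Start: joints at [-1.403, 0.263, -0.048, 1.259, 0, 1.415], TCP at [0.167, -0.498, 0.231] pointing down, gripper open.
Joint ranges: [-2.65, 2.65], [-0.89, 1.7], [-1.18, 1.37], [-2.13, 2.11], [-1.35, 1.29], [-3.14, 3.14]. Speed limits (rad/s): [1.89, 1.89, 2.57, 2.79, 3.14, 3.14].

## Interface

Orientations are given as a unit quaternion [w, x, y, z].
In Python, from station import env gives the robot as it stands. The module is installed in compiled form; this text tells all that it offers.
- The arm moves only by the tool jog_arm, never from a script. Its argument "targets" is one flat list of numbers, 5 for each row, row after row: the shift along the world's x, y, z in m, then the turn about the world's z in degrees, then the finger opening in m, from 0 to 0.0854. In form: [dx, dy, dz, roll, grip, dx, dy, dz, roll, grip, ...]. A call has 1 to 5 rows; each row shifts and turns the commanded pose from where the row before left it; what a row does not reach is not made up. A row lasts 1/8 s, in which the tool goes at most 62.5 mm and 10.7 degrees, less where a joint would pass 70% of its speed; a pose out of reach is approached as far as the arm can. A call with a gripper value outside its range is refused whole. The fingers move at their own pace and stop on an object; "newtons" is the grip in N (left out, the last holds). Time passes only in rows, so rows that do not move let the fingers close. It gives the time, the measured TCP pose, the force and the opening at its end, in the units of the state.
- env.state(): the state, without advancing time (a new reading comes with each control period).
- env.read_camera(name): name is "scene" or "side" or "wrist"; returns the picture (420x560x3 uint8, blue, green, red); there is no depth.
- env.calibration(name): a dict with "fovy" (degrees; the focal length in pixels is half the picture's height over the tangent of half this angle, whatever the lens; pixels are square), "cx", "cy" (the principal point, pixels), "R" (3x3) and "t" (3): a world point X has camera coordinates R X + t. Camera axes: x right, y down, z forward; pixel columns grow to the right and rows downward; lengths in m; the calibration is good to about 2 mm. A picture is of the moment at which its call begins: read the wrist's pose just before it. calibration takes no time and is no camera call; for the wrist camera it gives the pose at the moment of the call.
- env.sign_off(): hands the job in, once; it reports no verdict.
Trained networks look in the newest picture that a camera, given by its name, has taken for a name from the list of things; names that differ only in an ending like _2 or _b are one class to them, and where a whole thing is asked for, a point or a joint stands for the part that bears it (a point fixed in the world has none). Each returns a list of dicts, best first, with "conf" (0 to 1); they miss things now and then, are a little off and sometimes report something else, mostly with a low value. They report only what shows in the picture. A call takes as long as a camera call. They do not tell look-alikes from the thing itself.
- env.regions_of(camera, name): "region" (420x560 bool, what is visible of it) and "extent" ([centre column, centre row, width, height] in pixels, round what is visible of it).
The state is a dict: "time_s": time; "qpos": joint angles; "joint_vel": joint speeds; "joint_efforts": joint torques, N m; "ee_pos": TCP position; "ee_rot": TCP orientation; "force": force on the tool from outside, world axes, zero at the start; "torque": the same for the moment, N m; "grip_width": finger opening in m.
Only numpy, scipy, OpenCV 4.12 (cv2) and the standard library are available. Lean on these libraries where they do the work, as an engineer would, in place of code of your own. Each camera call takes 0.05 s, during which the arm holds its last target. There are 200 camera calls.

## Working session

There is one attempt and no reset: what is moved stays moved. The work goes in short steps, Python scripts to look and compute and a tool call to move; the robot and the scene stay as the last step left them, time stands still between calls to the robot, and variables do not carry over. Pictures are saved under pics/ and viewed, about 8 in all and at most 12, crops included, and the job is handed in when it is done.

Besides the shell and the picture viewer there is one more tool, called after ">>>" as a command line: name --argument value ..., lists and objects as JSON in quotes. jog_arm: Moves the arm, as the interface text tells. Its arguments: {"type":"object","properties":{"targets":{"type":"array"},"newtons":{"type":"number"}},"required":["targets"]}

```bash
mkdir -p pics; python3 - <<'E'
from station import env
import cv2,numpy as np
print(env.state())
for n in ["scene","side"]:
    im=env.read_camera(n); c=env.calibration(n); print(n,c)
    cv2.imwrite(f"pics/{n}0.png",im)
    for k in ["rack","box_a","box_red","tray_blue","tray_yellow"]:
        print(k,[(round(r["conf"],2),np.round(r["extent"]).tolist()) for r in env.regions_of(n,k)])
E
```

```text
{'time_s': 0.0, 'qpos': array([-1.40331978e+00,  2.63521663e-01, -4.89371484e-02,  1.25939721e+00,
       -1.30734418e-05,  1.41552229e+00]), 'joint_vel': array([-0.00095869,  0.00020233, -0.00040802, -0.00117985,  0.00072976,
        0.00063003]), 'joint_efforts': array([-1.02959642e-03, -6.37611365e+01,  3.84567940e+01,  1.36183173e-02,
       -2.80208138e-05,  5.27009860e-06]), 'ee_pos': array([ 0.16647561, -0.49761686,  0.23082567]), 'ee_rot': array([-5.29797159e-04,  9.87007102e-01,  1.60675760e-01, -9.76931037e-06]), 'force': array([-0.27392525, -0.97458161,  0.22207821]), 'torque': array([0.03821021, 0.04495998, 0.02516129]), 'grip_width': 0.085270888757765}
scene {'fovy': 50.62826632392323, 'cx': 273.0607475670393, 'cy': 203.2017739624146, 'R': array([[ 0.66812794,  0.74401348, -0.00699942],
       [ 0.55592271, -0.50542973, -0.65991721],
       [-0.49452502,  0.43701799, -0.75130572]]), 't': array([-0.33932908, -0.2392157 ,  1.39025123])}
rack [(0.59, [254.0, 225.0, 166.0, 132.0])]
box_a [(0.95, [193.0, 227.0, 43.0, 43.0]), (0.94, [301.0, 163.0, 40.0, 34.0]), (0.86, [270.0, 
[... 224 characters left out ...]
_yellow [(0.64, [136.0, 300.0, 81.0, 75.0])]
side {'fovy': 47.21272123480712, 'cx': 282.306281867033, 'cy': 216.3509464332507, 'R': array([[-0.97212833, -0.2342727 , -0.0091002 ],
       [-0.13003371,  0.57106746, -0.81053883],
       [ 0.19508395, -0.78676442, -0.5856142 ]]), 't': array([0.49493533, 0.12178681, 1.30764925])}
rack [(0.58, [288.0, 222.0, 73.0, 115.0])]
box_a [(0.87, [347.0, 283.0, 50.0, 45.0]), (0.84, [284.0, 234.0, 25.0, 38.0]), (0.77, [295.0, 208.0, 23.0, 30.0]), (0.74, [348.0, 201.0, 26.0, 30.0]), (0.69, [311.0, 169.0, 16.0, 23.0])]
box_red [(0.86, [306.0, 186.0, 22.0, 20.0])]
tray_blue []
tray_yellow [(0.96, [318.0, 166.0, 46.0, 23.0]), (0.27, [220.0, 202.0, 10.0, 21.0])]
```

```bash
python3 - <<'E'
import cv2,numpy as np
a=cv2.imread("pics/scene0.png")[110:370,70:430]; cv2.imwrite("pics/s1.png",cv2.resize(a,(800,578),interpolation=cv2.INTER_CUBIC))
a=cv2.imread("pics/side0.png")[120:345,180:480]; cv2.imwrite("pics/d1.png",cv2.resize(a,(800,600),interpolation=cv2.INTER_CUBIC))
E
```

```text
(no output)
```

View pics/s1.png

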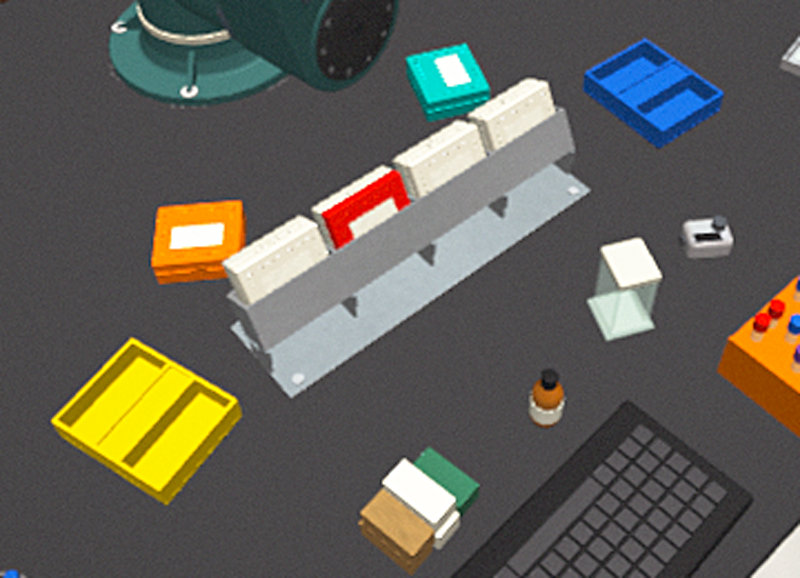

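View pics/d1.png

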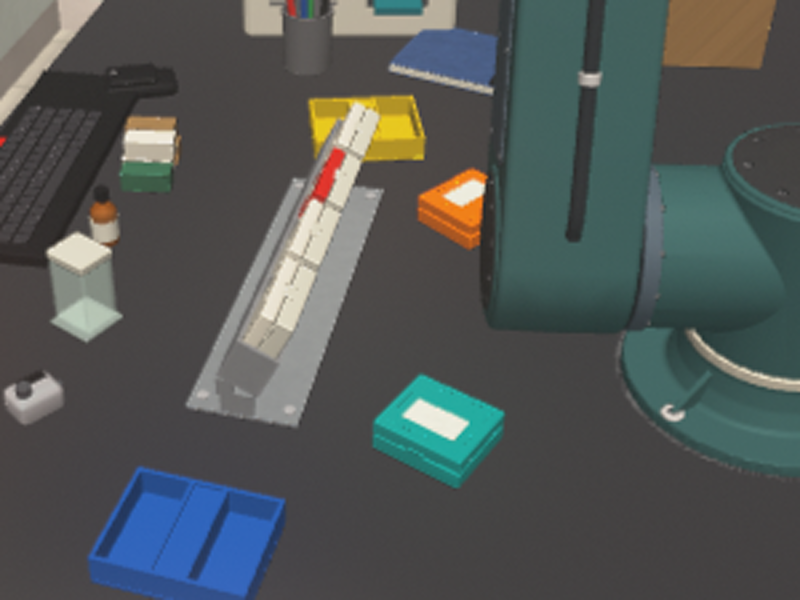

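Two views seen. The rack's row in the scene crop holds ivory boxes at (278,260), (440,160) and (515,115), with the red lid at (365,210). The turquoise box (450,80) and orange box (200,240) lie flat outside the rack and are not meant. Blue tray is at (652,92), yellow at (147,420). Next I measure poses.

```bash
cat > h.py <<'E'
import numpy as np,cv2
from scipy.optimize import minimize,least_squares
def K(c,h=420):
    f=h/2/np.tan(np.radians(c["fovy"])/2); return f
def proj(c,P):
    X=np.asarray(P)@c["R"].T+c["t"]; f=K(c)
    return X[:,:2]/X[:,2:]*f+[c["cx"],c["cy"]]
def unproj(c,uv,z):
    d=np.array([(uv[0]-c["cx"])/K(c),(uv[1]-c["cy"])/K(c),1])@c["R"]; o=-c["R"].T@c["t"]
    return o+d*(z-o[2])/d[2]
def pose(p,L):
    c,s=np.cos(p[2]),np.sin(p[2]); L=np.asarray(L,float)
    return np.c_[p[0]+c*L[:,0]-s*L[:,1],p[1]+s*L[:,0]+c*L[:,1],L[:,2]]
def box(lx,ly,h): return [(a*lx/2,b*ly/2,z) for a in(-1,1) for b in(-1,1) for z in(0,h)]
def fit(cm,L,p0):
    """cm: list of (calib, mask); fit silhouette of convex L by area overlap"""
    def cost(p):
        s=0
        for c,m in cm:
            q=cv2.convexHull((proj(c,pose(p,L))*16).astype(np.float32)).round().astype(np.int32)
            b=np.zeros((420*4,560*4),np.uint8); cv2.fillConvexPoly(b,((q+8)*4-32).astype(np.int32),255,shift=4)
            b=cv2.resize(b,(560,420),interpolation=cv2.INTER_AREA)/255.
            s+=np.abs(b-m).sum()
        return s
    best=None
    for dy in(-.1,0,.1):
        r=minimize(cost,[p0[0],p0[1],p0[2]+dy],method="Nelder-Mead",options=dict(initial_simplex=np.array([p0[0],p0[1],p0[2]+dy])+np.array([[0,0,0],[.01,0,0],[0,.01,0],[0,0,.1]]),xatol=1e-4,fatol=.1))
        if best is None or r.fun<best.fun: best=r
    return best.x,best.fun
def colmask(im,name):
    h=cv2.cvtColor(im,cv2.COLOR_BGR2HSV); lo,hi={"blue":((105,150,40),(125,255,255)),"yellow":((24,150,60),(34,255,255)),"red":((0,180,60),(6,255,255))}[name]
    m=cv2.inRange(h,lo,hi); n,l,s,_=cv2.connectedComponentsWithStats(m); k=1+np.argmax(s[1:,4]); m=(l==k).astype(np.uint8)
    return cv2.morphologyEx(m,cv2.MORPH_CLOSE,np.ones((5,5)))
E
python3 - <<'E'
from h import *
from station import env
C={n:env.calibration(n) for n in("scene","side")}; I={n:cv2.imread(f"pics/{n}0.png") for n in C}
px=[(251.3,271.9),(291.8,279.4),(323.6,190.5),(291.4,187.5)]
W=np.array([unproj(C["side"],p,.003) for p in px]); print("rack corners",W.round(3).tolist(), np.linalg.norm(W-np.roll(W,-1,0),axis=1).round(3))
for p in [(70+590*.45,110+188*.45),(70+293*.45,110+397*.45)]: print("scene",unproj(C["scene"],p,.003).round(3))
for col,g in (("blue",(364,150)),("yellow",(136,300))):
    p0=unproj(C["scene"],g,.016); 
    ms={n:colmask(I[n],col) for n in C}; print(col,p0,{n:(m.sum(),np.argwhere(m).mean(0).round()) for n,m in ms.items()})
    for sel in(["scene"],["side"],["scene","side"]):
        for yaw in(0.5,-.5) if len(sel)==2 else (0,):
            x,f=fit([(C[n],ms[n]) for n in sel],box(.14,.112,.032),(p0[0],p0[1],yaw)); print(sel,x.round(4),round(f))
E
```

```text
rack corners [[0.552, 0.175, 0.003], [0.441, 0.179, 0.003], [0.431, -0.261, 0.003], [0.539, -0.256, 0.003]] [0.111 0.44  0.108 0.431]
scene [0.557 0.181 0.003]
scene [ 0.55  -0.255  0.003]
blue [0.50035842 0.36173781 0.016     ] {'scene': (np.uint64(1771), array([151., 363.])), 'side': (np.uint64(11362), array([ 56., 513.]))}
['scene'] [ 0.5012  0.3573 -0.0602] 50
['side'] [ 1.4161 -3.502  20.7749] 11362
['scene', 'side'] [ 0.5017  0.3567 -0.0658] 14368
['scene', 'side'] [ 0.5017  0.3565 -0.0677] 14371
yellow [ 0.48370406 -0.38156455  0.016     ] {'scene': (np.uint64(3497), array([298., 136.])), 'side': (np.uint64(134), array([168., 327.]))}
['scene'] [ 0.4799 -0.3776  0.2907] 71
['side'] [ 0.4785 -0.432   0.1746] 792
['scene', 'side'] [ 0.4801 -0.3777  0.2829] 940
['scene', 'side'] [ 0.4801 -0.3779  0.2869] 941
```

>>> jog_arm --targets '[0.02,0.02,0.04,10,0.085,0.05,0.04,0.03,10,0.085,0.05,0.04,0.03,10,0.085,0.05,0.04,0.03,10,0.085,0.05,0.04,0.03,10,0.085]' --newtons 25

```text
time_s: 1.23
ee_pos: [0.3644, -0.3351, 0.3784]
ee_rot: [0.0, 0.825, 0.565, 0.0]
force: [0.1, -1.7, 0.6]
grip_width: 0.0851
```

>>> jog_arm --targets '[0,0.03,0,10,0.085,0,0.03,0,10,0.085,0,0.0,0,0,0.085,0,0,0,0,0.085]'

```text
time_s: 1.72
ee_pos: [0.3634, -0.2768, 0.3774]
ee_rot: [0.0, 0.717, 0.697, -0.0]
force: [0.8, -0.0, 0.3]
grip_width: 0.0847
```

```bash
python3 - <<'E'
from h import *
from station import env
s=env.state();print(s["time_s"],s["ee_pos"],s["ee_rot"],s["qpos"].round(2))
c=env.calibration("wrist"); im=env.read_camera("wrist"); cv2.imwrite("pics/w0.png",im); np.save("w0.npy",c,allow_pickle=True); print(c)
print("cam at",-c["R"].T@c["t"])
E
```

```text
1.725 [ 0.36335662 -0.27684913  0.37735054] [ 1.25418727e-04  7.17034193e-01  6.97037982e-01 -5.29592126e-05] [-0.83  0.14  0.19  1.61 -0.    0.77]
{'fovy': 61.480293550478514, 'cx': 283.1864572840484, 'cy': 217.86237622244, 'R': array([[ 9.99614873e-01, -2.77468135e-02, -4.68345136e-04],
       [-2.66431191e-02, -9.64300002e-01,  2.63468501e-01],
       [-7.76203656e-03, -2.63354554e-01, -9.64667886e-01]]), 't': array([-0.37034438, -0.33003709,  0.44860299])}
cam at [ 0.3648906  -0.210389    0.51953383]
```

View pics/w0.png

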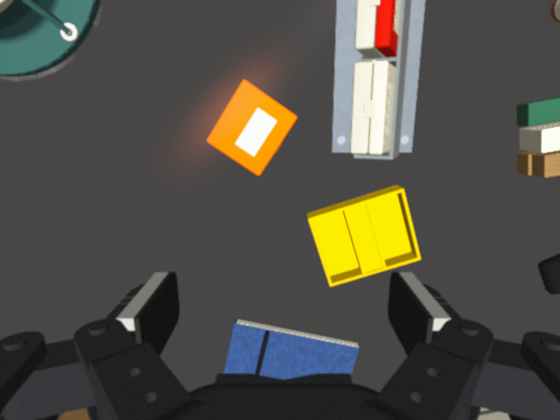

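The wrist view shows the yellow tray around (365,237), the rack's right end corners at (333,153) and (412,153), the first ivory box at (373,108), and the red lid at (385,25).

>>> jog_arm --targets '[0.04,0.05,0.02,0,0.085,0.03,0.05,0.02,0,0.085,0,0.05,0,0,0.085,0,0.04,0,0,0.085,0,0,0,0,0.085]'

```text
time_s: 2.4
ee_pos: [0.4308, -0.0886, 0.4162]
ee_rot: [0.0, 0.716, 0.698, 0.0]
force: [0.1, -0.3, 0.6]
grip_width: 0.085
```

>>> jog_arm --targets '[0,0,0,0,0.085]'

```text
time_s: 2.52
ee_pos: [0.4309, -0.0907, 0.4157]
ee_rot: [-0.0, 0.717, 0.697, -0.0]
force: [0.6, 0.7, -0.3]
grip_width: 0.0852
```

```bash
python3 - <<'E'
from h import *
from station import env
s=env.state();print(s["time_s"],s["ee_pos"],s["ee_rot"],s["qpos"].round(2))
c=env.calibration("wrist"); im=env.read_camera("wrist"); cv2.imwrite("pics/w1.png",im); np.save("w1.npy",c,allow_pickle=True)
w0=np.load("w0.npy",allow_pickle=True).item()
x,f=fit([(w0,colmask(cv2.imread("pics/w0.png"),"yellow"))],box(.14,.112,.032),(.48,-.378,.29)); print("yellow",x.round(4),f)
m=colmask(im,"blue"); print(m.sum(),np.argwhere(m).mean(0))
cv2.imwrite("pics/w1c.png",cv2.resize(im[0:280,180:480],(640,597),interpolation=cv2.INTER_CUBIC))
E
```

```text
2.525 [ 0.43088373 -0.09067889  0.41573781] [-9.43354810e-05  7.16725589e-01  6.97355285e-01 -1.67818486e-04] [-0.39  0.13  0.28  1.72 -0.    1.21]
yellow [ 0.4797 -0.3797  0.2918] 106.4078431372549Traceback (most recent call last):
  File "<stdin>", line 7, in <module>
  File "h.py", line 32, in colmask
    m=cv2.inRange(h,lo,hi); n,l,s,_=cv2.connectedComponentsWithStats(m); k=1+np.argmax(s[1:,4]); m=(l==k).astype(np.uint8)
                                                                             ~~~~~~~~~^^^^^^^^^
    return _wrapfunc(a, 'argmax', axis=axis, out=out, **kwds)
    return bound(*args, **kwds)
ValueError: attempt to get argmax of an empty sequence
```

```bash
cat >> h.py <<'E'
t=np.radians(25)
def leanbox(yb):  # corners in rack frame of box in bay at yb, order: top near/far edges, +-y
    out=[]
    for dx,dz in((-.018,.086),(.018,.086)):
        for dy in(-.048,.048):
            out.append((dx*np.cos(t)-dz*np.sin(t),yb+dy,.045+dx*np.sin(t)+dz*np.cos(t)))
    return out
BAY=(-.162,-.054,.054,.162)
E
python3 - <<'E'
from h import *
c=np.load("w1.npy",allow_pickle=True).item(); im=cv2.imread("pics/w1.png")
p=(.4945,-.039,-.02); S=2.2; o=np.array([190,0])
a=cv2.resize(im[0:270,190:480],None,fx=S,fy=S,interpolation=cv2.INTER_CUBIC)
def d(P,col):
    for u in proj(c,pose(p,P)):
        q=(u-o+.5)*S; cv2.drawMarker(a,(int(q[0]),int(q[1])),col,cv2.MARKER_CROSS,9,1)
for b in BAY: d(leanbox(b),(255,0,255))
d([(x*.0575,y*.218,.003) for x in(-1,1) for y in(-1,1)],(0,255,0))
cv2.imwrite("pics/w1c.png",a); print(a.shape)
for b in BAY: print(b,proj(c,pose(p,leanbox(b))).round(1).tolist())
print(proj(c,pose(p,[(x*.0575,y*.218,.003) for x in(-1,1) for y in(-1,1)])).round(1).tolist())
E
```

```text
(594, 638, 3)
-0.162 [[291.7, 289.8], [291.6, 222.8], [316.4, 294.9], [317.7, 226.0]]
-0.054 [[291.6, 213.9], [291.6, 138.0], [317.9, 216.8], [319.5, 138.4]]
0.054 [[291.6, 127.9], [291.5, 41.2], [319.7, 127.9], [321.4, 37.9]]
0.162 [[291.5, 29.6], [291.4, -70.2], [321.7, 25.9], [323.7, -78.3]]
[[287.3, 263.6], [286.1, -34.0], [355.4, 263.2], [370.5, -34.7]]
```

View pics/w1c.png

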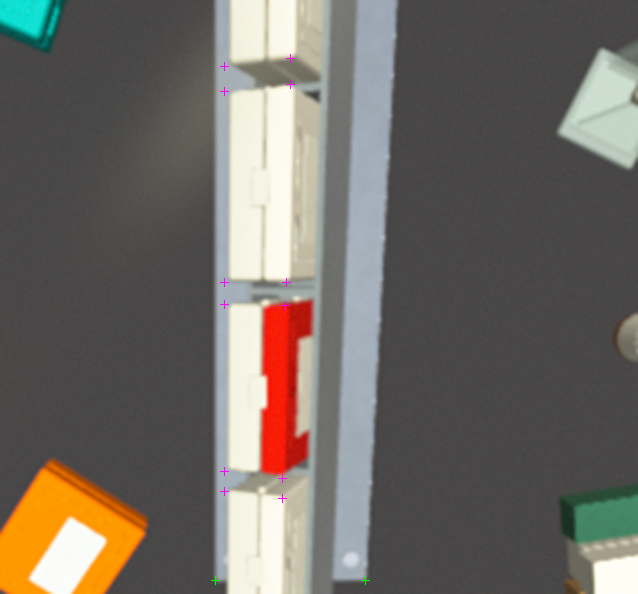

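The wrist crop shows my predicted box corners about 3 mm short in x and 1 mm in y. I correct the box reference to x=0.4975, y=-0.038, yaw -0.024. The red box is in the bay at -54 mm and the ivory ones are at -162, +54 and +162. I'll start with the ivory box at +54 mm, whose catch is at (260,187) in the crop.

>>> jog_arm --targets '[0.007,0.021,-0.053,0,0.085,0.008,0.021,-0.053,0,0.085,0.007,0.021,-0.053,0,0.085,0.008,0.022,-0.053,0,0.085,0.007,0.022,-0.053,0,0.085]'

```text
time_s: 3.2
ee_pos: [0.468, 0.0166, 0.1492]
ee_rot: [0.0, 0.717, 0.697, 0.0]
force: [1.4, -0.1, 0.0]
grip_width: 0.0849
```

>>> jog_arm --targets '[0,0,0,0,0.085,0,0,0,0,0.085]'

```text
time_s: 3.45
ee_pos: [0.4683, 0.016, 0.152]
ee_rot: [0.0, 0.717, 0.697, 0.0]
force: [1.1, 0.4, 0.7]
grip_width: 0.085
```

```bash
python3 - <<'E'
from h import *
from station import env
s=env.state();print(s["time_s"],s["ee_pos"],s["force"],s["torque"])
c=env.calibration("wrist"); im=env.read_camera("wrist"); cv2.imwrite("pics/w2.png",im)
p=(.4975,-.038,-.024)
for b in BAY:
    for u in proj(c,pose(p,leanbox(b))):
        if max(abs(u))<2000: cv2.drawMarker(im,(int(u[0]),int(u[1])),(255,0,255),cv2.MARKER_CROSS,7,1)
cv2.imwrite("pics/w2c.png",im)
E
```

```text
3.45 [0.46829923 0.01602008 0.15201869] [1.14245289 0.3551954  0.67894231] [ 0.01772121  0.00927942 -0.0245625 ]
```

View pics/w2c.png

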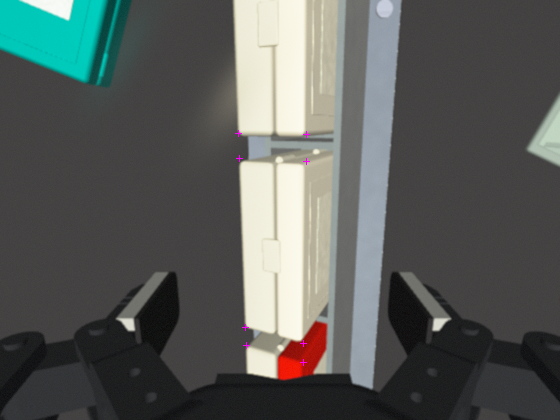

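Overlay matches the box edges to about 1–2 px, and box +54 mm sits centred between the fingers. Descending to grasp.

>>> jog_arm --targets '[-0.001,0,-0.024,0,0.085,0,0,-0.024,0,0.085,0,0,0,0,0.07,0,0,0,0,0.05,0,0,0,0,0.03]' --newtons 25

```text
time_s: 4.12
ee_pos: [0.4674, 0.0167, 0.1044]
ee_rot: [0.001, 0.716, 0.698, 0.001]
force: [-3.5, -0.6, 10.6]
grip_width: 0.0419
```

>>> jog_arm --targets '[0,0,0,0,0.02,0,0,0,0,0.02,0,0,0,0,0.02]'

```text
time_s: 4.5
ee_pos: [0.4674, 0.0167, 0.1045]
ee_rot: [0.001, 0.716, 0.698, 0.001]
force: [-2.3, -0.8, 9.4]
grip_width: 0.0422
```

>>> jog_arm --targets '[-0.0021,0,0.0045,0,0.02,-0.0042,0,0.0091,0,0.02,-0.0042,0,0.0091,0,0.02,0,0,0,0,0.02]' --newtons 40

```text
time_s: 5.0
ee_pos: [0.457, 0.017, 0.127]
ee_rot: [0.001, 0.716, 0.698, 0.001]
force: [3.5, -0.6, 3.4]
grip_width: 0.0414
```

```bash
python3 - <<'E'
from h import *
from station import env
s=env.state();print(s["time_s"],s["ee_pos"],s["force"],s["torque"],s["grip_width"])
a=env.read_camera("wrist"); b=env.read_camera("side")
cv2.imwrite("pics/v3.png",np.hstack([a[:,150:450],cv2.resize(b[150:300,200:350],(420,420),interpolation=cv2.INTER_CUBIC)]))
E
```

```text
5.0 [0.45702204 0.01698863 0.12697847] [ 3.45029148 -0.55710951  3.41901608] [ 0.07612682 -1.14771872  0.04601836] 0.04142174337226911
```

View pics/v3.png

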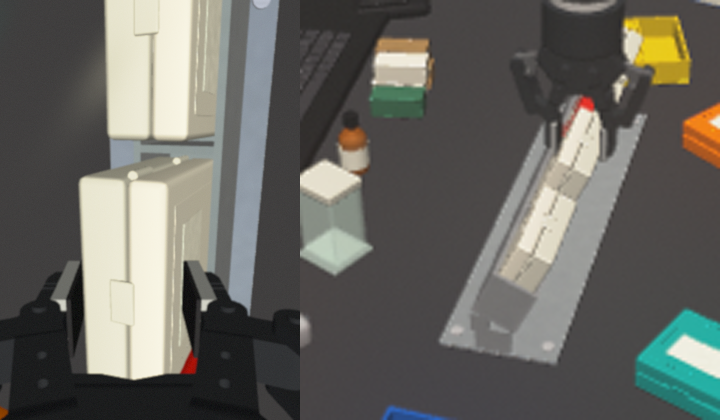

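The wrist half shows the box gripped and raised along its bay (catch at (121,300)), and its neighbours haven't moved. Continuing the draw.

>>> jog_arm --targets '[-0.0042,0,0.0091,0,0.02,-0.0042,0,0.0091,0,0.02,-0.0042,0,0.0091,0,0.02,-0.0042,0,0.0091,0,0.02,-0.0042,0,0.0091,0,0.02]'

```text
time_s: 5.72
ee_pos: [0.4343, 0.0172, 0.1714]
ee_rot: [-0.0, 0.716, 0.698, -0.0]
force: [-0.4, 0.0, -0.1]
grip_width: 0.0408
```

>>> jog_arm --targets '[-0.004,0,0.02,0,0.02,-0.004,0,0.03,0,0.02,0,0,0.03,0,0.02,0,0,0,0,0.02,0,0,0,0,0.02]' --newtons 60

```text
time_s: 6.35
ee_pos: [0.4266, 0.0172, 0.2506]
ee_rot: [-0.0, 0.716, 0.698, -0.0]
force: [-0.3, 0.5, -1.2]
grip_width: 0.0401
```

>>> jog_arm --targets '[0,0,0,0,0.02,0,0,0,0,0.02]'

```text
time_s: 6.6
ee_pos: [0.4268, 0.0172, 0.2506]
ee_rot: [-0.0, 0.716, 0.698, -0.0]
force: [-0.3, -0.2, -1.0]
grip_width: 0.0399
```

```bash
python3 - <<'E'
from h import *
from station import env
s=env.state();print(s["time_s"],s["ee_pos"],s["force"],s["torque"],s["grip_width"])
a=env.read_camera("wrist"); b=env.read_camera("side"); 
cv2.imwrite("pics/v4.png",np.hstack([a[:,150:450],cv2.resize(b[100:310,190:400],(420,420),interpolation=cv2.INTER_CUBIC)]))
E
```

```text
6.6 [0.42679871 0.01715958 0.25064323] [-0.32714603 -0.17872436 -1.03954302] [0.0204942  0.01577464 0.02697873] 0.03989615831133429
```

View pics/v4.png

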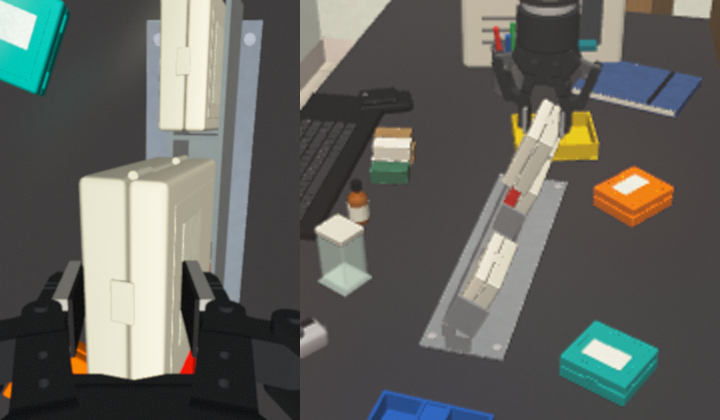

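Now free of the rack, still tilted, and F_z ≈ -1.0 N, so it looks empty. I raise the grip to see whether it rights itself.

>>> jog_arm --targets '[0,0,0,0,0.02,0,0,0,0,0.02,0,0,0,0,0.02,0,0,0,0,0.02]' --newtons 120

```text
time_s: 7.2
ee_pos: [0.4271, 0.0171, 0.2512]
ee_rot: [0.0, 0.716, 0.698, 0.0]
force: [0.0, -0.2, -1.4]
grip_width: 0.0375
```

>>> jog_arm --targets '[0,0,0,0,0.02,0,0,0,0,0.02,0,0,0,0,0.02,0,0,0,0,0.02]' --newtons 20

```text
time_s: 7.7
ee_pos: [0.4271, 0.0171, 0.2512]
ee_rot: [-0.0, 0.716, 0.698, -0.0]
force: [-0.3, 0.4, -1.4]
grip_width: 0.0373
```

>>> jog_arm --targets '[0.01,-0.03,0.01,0,0.02,0.014,-0.055,0,3,0.02,0.014,-0.055,0,5,0.02,0.014,-0.055,0,5,0.02,0.014,-0.055,0,5,0.02]' --newtons 120

```text
time_s: 8.32
ee_pos: [0.4933, -0.2349, 0.2612]
ee_rot: [0.0, 0.597, 0.802, 0.0]
force: [0.4, 1.0, -0.4]
grip_width: 0.0376
```

>>> jog_arm --targets '[0.014,-0.055,0,0,0.02,0.013,-0.05,0,0,0.02,0,-0.03,0,0,0.02,0,0,0,0,0.02,0,0,0,0,0.02]'

```text
time_s: 8.95
ee_pos: [0.52, -0.3673, 0.2611]
ee_rot: [-0.0, 0.598, 0.801, 0.0]
force: [0.4, 0.3, -0.5]
grip_width: 0.0372
```

```bash
python3 - <<'E'
from h import *
from station import env
s=env.state();print(s["time_s"],s["ee_pos"],s["ee_rot"],s["force"],s["torque"],s["grip_width"])
a=env.read_camera("wrist"); b=env.read_camera("scene"); np.save("w5.npy",env.calibration("wrist"),allow_pickle=True)
cv2.imwrite("pics/w5.png",a)
cv2.imwrite("pics/v5.png",np.hstack([a[:,150:450],cv2.resize(b[130:340,50:260],(420,420),interpolation=cv2.INTER_CUBIC)]))
E
```

```text
8.95 [ 0.52002404 -0.36732543  0.26111161] [-1.98750870e-04  5.98320771e-01  8.01256643e-01  8.49377931e-05] [ 0.36277654  0.26018245 -0.49606654] [0.00647554 0.00190448 0.10468299] 0.0371915055819946
```

View pics/v5.png

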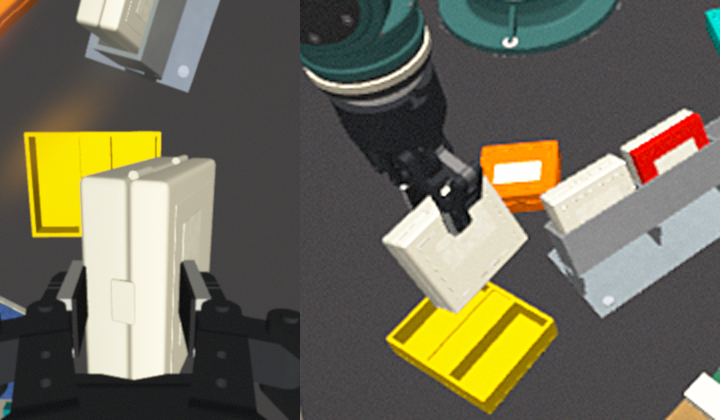

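The box stays tilted (~22°) between the pads, so I'll right it by pressing its foot against a tray wall at light grip. First I check the tray position from this close view.

```bash
python3 - <<'E'
from h import *
c=np.load("w5.npy",allow_pickle=True).item()
im=cv2.imread("pics/w5.png"); m=colmask(im,"yellow"); q=cv2.convexHull(np.argwhere(m)[:,::-1].astype(np.int32))[:,0]; print(cv2.approxPolyDP(q,3,True)[:,0].tolist())
W=[unproj(c,u,.032) for u in((175,132),(311,132),(183,236))]; print(np.round(W,4).tolist())
for p in((.4797,-.3797,.2918),(.48,-.3777,.287)): print(pose(p,[(-.07,.056,.032),(.07,.056,.032),(-.07,-.056,.032)]).round(4).tolist(), proj(c,pose(p,[(-.07,.056,.032),(.07,.056,.032),(-.07,-.056,.032)])).round(1).tolist())
E
```

```text
[[311, 133], [310, 155], [230, 236], [183, 236], [176, 132]]
[[0.3976, -0.3447, 0.032], [0.5309, -0.305, 0.032], [0.4293, -0.452, 0.032]]
[[0.3965, -0.3462, 0.032], [0.5306, -0.3059, 0.032], [0.4288, -0.4535, 0.032]] [[173.7, 133.2], [310.4, 132.8], [182.2, 237.1]]
[[0.397, -0.3438, 0.032], [0.5313, -0.3042, 0.032], [0.4287, -0.4512, 0.032]] [[174.7, 131.0], [311.6, 131.3], [182.6, 235.2]]
```

>>> jog_arm --targets '[-0.011,-0.003,-0.05,0,0.02,-0.011,-0.003,-0.05,0,0.02,0,0,-0.05,0,0.02,0,0,-0.016,0,0.02,0,0,-0.005,0,0.02]' --newtons 40

```text
time_s: 9.68
ee_pos: [0.4979, -0.3728, 0.0897]
ee_rot: [-0.001, 0.598, 0.801, 0.0]
force: [0.6, -0.4, -0.5]
grip_width: 0.0372
```

>>> jog_arm --targets '[0,0,-0.004,0,0.02,0,0,-0.004,0,0.02,0,0,0,0,0.02]'

```text
time_s: 10.05
ee_pos: [0.4982, -0.3739, 0.0825]
ee_rot: [0.0, 0.598, 0.801, -0.0]
force: [-0.3, -0.4, -1.2]
grip_width: 0.0371
```

>>> jog_arm --targets '[0,0,-0.003,0,0.02,0,0,-0.003,0,0.02]'

```text
time_s: 10.3
ee_pos: [0.4981, -0.374, 0.0761]
ee_rot: [0.0, 0.598, 0.801, -0.0]
force: [0.3, 0.1, -1.4]
grip_width: 0.0377
```

>>> jog_arm --targets '[0.0048,0.0014,0,0,0.02,0,0,0,0,0.02]' --newtons 20

```text
time_s: 10.55
ee_pos: [0.5038, -0.3729, 0.0767]
ee_rot: [0.001, 0.598, 0.801, -0.0]
force: [2.1, -2.6, 4.7]
grip_width: 0.0373
```

>>> jog_arm --targets '[0,0,0.002,0,0.02,0,0,0,0,0.02]'

```text
time_s: 10.8
ee_pos: [0.503, -0.3724, 0.0782]
ee_rot: [0.0, 0.598, 0.801, 0.0]
force: [3.4, -0.1, -0.4]
grip_width: 0.0374
```

```bash
python3 - <<'E'
from h import *
from station import env
s=env.state();print(s["time_s"],s["ee_pos"],s["ee_rot"],s["force"],s["torque"],s["grip_width"])
a=env.read_camera("wrist"); b=env.read_camera("scene")
cv2.imwrite("pics/v6.png",np.hstack([a[:,150:450],cv2.resize(b[200:350,70:220],(420,420),interpolation=cv2.INTER_CUBIC)]))
E
```

```text
10.8 [ 0.50299903 -0.37239247  0.07819879] [4.86574652e-05 5.98343900e-01 8.01239384e-01 1.56491903e-04] [ 3.3549296  -0.07498268 -0.37434497] [-0.03511262 -0.73673099 -0.09720902] 0.03735583055682708
```

View pics/v6.png

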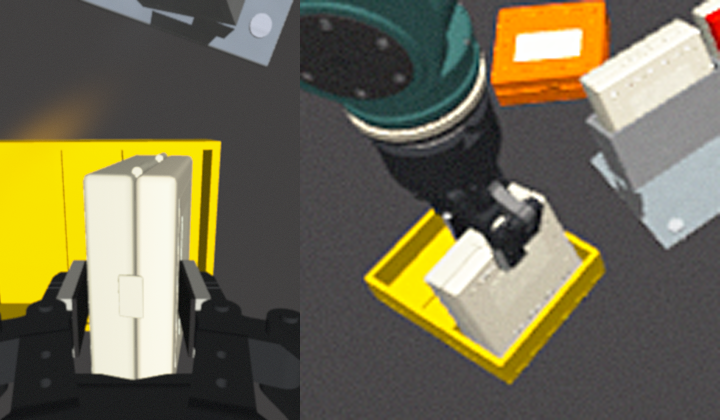

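The box is in the outer yellow bay and has come most of the way upright, with the far wall gap at (190–205) in the wrist half. I keep moving across, so its foot meets the far wall.

>>> jog_arm --targets '[0.0048,0.0014,0.001,0,0.02,0.0048,0.0014,0.001,0,0.02,0.0048,0.0014,0.001,0,0.02,0,0,0,0,0.02]'

```text
time_s: 11.4
ee_pos: [0.5174, -0.3682, 0.0812]
ee_rot: [-0.0, 0.598, 0.801, -0.0]
force: [-3.2, -0.3, 0.7]
grip_width: 0.0365
```

>>> jog_arm --targets '[0.0048,0.0014,0.001,0,0.02,0,0,0,0,0.02]'

```text
time_s: 11.65
ee_pos: [0.5223, -0.3668, 0.0822]
ee_rot: [0.0, 0.598, 0.801, -0.0]
force: [-2.9, 0.2, 0.4]
grip_width: 0.0355
```

>>> jog_arm --targets '[0.0038,0.0011,0,0,0.02,0,0,0,0,0.02]'

```text
time_s: 11.9
ee_pos: [0.5258, -0.3659, 0.0822]
ee_rot: [-0.0, 0.598, 0.801, -0.0]
force: [-5.3, -1.3, 1.8]
grip_width: 0.0354
```

Grip width is down to 35.4 mm, so the box is flush with the pads and upright. Centre it and lower to the floor.

>>> jog_arm --targets '[-0.0048,-0.0014,0,0,0.02,0,0,0,0,0.02,0,0,0,0,0.02]'

```text
time_s: 12.28
ee_pos: [0.5212, -0.3672, 0.0822]
ee_rot: [0.0, 0.598, 0.801, 0.0]
force: [0.5, 0.1, -1.3]
grip_width: 0.0354
```

>>> jog_arm --targets '[0,0,-0.002,0,0.02,0,0,-0.002,0,0.02]'

```text
time_s: 12.52
ee_pos: [0.5217, -0.3674, 0.0789]
ee_rot: [0.001, 0.598, 0.801, 0.0]
force: [-3.5, 5.2, 27.9]
grip_width: 0.0354
```

>>> jog_arm --targets '[0,0,-0.002,0,0.02,0,0,0,0,0.02]'

```text
time_s: 12.78
ee_pos: [0.5219, -0.3678, 0.0782]
ee_rot: [0.002, 0.598, 0.801, -0.0]
force: [-3.9, 2.8, 22.7]
grip_width: 0.0356
```

>>> jog_arm --targets '[0,0,0.003,0,0.02,0,0,0,0,0.045,0,0,0,0,0.07,0,0,0,0,0.085,0,0,0.02,0,0.085]'

```text
time_s: 13.4
ee_pos: [0.5204, -0.3666, 0.098]
ee_rot: [-0.001, 0.598, 0.801, 0.0]
force: [-0.3, 0.2, 0.5]
grip_width: 0.0851
```

>>> jog_arm --targets '[0,0,0.06,0,0.085,0,0,0.06,0,0.085,0,0.04,0.04,0,0.085,0,0.06,0,0,0.085,0,0,0,0,0.085]'

```text
time_s: 14.02
ee_pos: [0.5211, -0.2641, 0.2602]
ee_rot: [0.0, 0.597, 0.802, 0.0]
force: [0.1, -1.0, 0.7]
grip_width: 0.085
```

```bash
python3 - <<'E'
from h import *
from station import env
s=env.state();print(s["time_s"],s["ee_pos"],s["ee_rot"],s["force"])
a=env.read_camera("scene"); b=env.read_camera("side")
cv2.imwrite("pics/v7.png",np.hstack([cv2.resize(a[210:345,70:205],(400,400),interpolation=cv2.INTER_CUBIC),cv2.resize(b[130:290,190:350],(400,400),interpolation=cv2.INTER_CUBIC)]))
E
```

```text
14.025 [ 0.52110057 -0.26413501  0.26023381] [4.72301577e-04 5.97118395e-01 8.02152946e-01 2.25589977e-04] [ 0.10952193 -0.95028667  0.68230614]
```

View pics/v7.png

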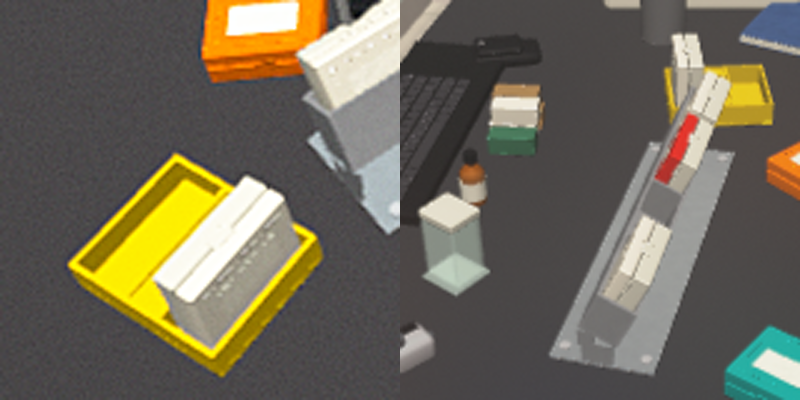

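The first box stands upright in the outer yellow bay ((230,260) in the left half); the red box and the jars are unmoved. Next is the ivory box at bay -162 mm.

>>> jog_arm --targets '[-0.02,0.02,-0.02,-9,0.085,-0.02,0.02,-0.04,-9,0.085,-0.018,0.0235,-0.05,0,0.085,0,0,0,0,0.085,0,0,0,0,0.085]' --newtons 25

```text
time_s: 14.75
ee_pos: [0.464, -0.2051, 0.1498]
ee_rot: [0.001, 0.717, 0.698, 0.0]
force: [-0.1, -1.0, 0.2]
grip_width: 0.085
```

```bash
python3 - <<'E'
from h import *
from station import env
s=env.state();print(s["time_s"],s["ee_pos"],s["ee_rot"],s["force"])
c=env.calibration("wrist"); im=env.read_camera("wrist"); cv2.imwrite("pics/w8.png",im)
p=(.4975,-.038,-.024)
P=proj(c,pose(p,leanbox(BAY[0]))); print(P.round(1).tolist())
r=env.regions_of("wrist","box_a"); print([(round(k["conf"],2),np.round(k["extent"]).tolist()) for k in r])
g=cv2.cvtColor(im,cv2.COLOR_BGR2GRAY).astype(float)
print("row200",np.argwhere(np.abs(np.diff(g[225:245,200:380].mean(0)))>12).ravel()+200)
print("col265",np.argwhere(np.abs(np.diff(g[100:360,252:262].mean(1)))>12).ravel()+100)
E
```

```text
14.75 [ 0.4639772  -0.20505762  0.14980204] [5.77380618e-04 7.16561195e-01 6.97523989e-01 6.86432983e-05] [-0.10269023 -1.01318829  0.21838566]
[[242.9, 321.3], [236.6, 148.2], [302.2, 337.1], [304.7, 150.5]]
[(0.92, [284.0, 237.0, 94.0, 192.0]), (0.77, [350.0, 364.0, 57.0, 56.0]), (0.68, [107.0, 228.0, 167.0, 160.0])]
row200 [237 238 239 240 300 301 302 306 308 314 316 334 335 336 355 356]
col265 [120 121 122 123 125 150 151 152 322 323 324 325 326 336 337 355 356 357
 358]
```

>>> jog_arm --targets '[0,0.003,-0.023,0,0.085,0,0,-0.023,0,0.085,0,0,0,0,0.07,0,0,0,0,0.05,0,0,0,0,0.03]' --newtons 30

```text
time_s: 15.48
ee_pos: [0.4634, -0.2013, 0.1045]
ee_rot: [0.001, 0.716, 0.698, -0.0]
force: [-4.3, 0.5, 9.6]
grip_width: 0.0414
```

>>> jog_arm --targets '[0,0,0,0,0.02,0,0,0,0,0.02,0,0,0,0,0.02]' --newtons 40

```text
time_s: 15.85
ee_pos: [0.4635, -0.2014, 0.1048]
ee_rot: [0.001, 0.716, 0.698, -0.0]
force: [-4.5, -0.1, 9.4]
grip_width: 0.0412
```

>>> jog_arm --targets '[-0.0021,0,0.0045,0,0.02,-0.0042,0,0.0091,0,0.02,-0.0042,0,0.0091,0,0.02,0,0,0,0,0.02]'

```text
time_s: 16.35
ee_pos: [0.453, -0.2011, 0.1271]
ee_rot: [0.001, 0.716, 0.698, 0.0]
force: [3.5, 1.0, 1.4]
grip_width: 0.0407
```

>>> jog_arm --targets '[-0.0042,0,0.0091,0,0.02,-0.0042,0,0.0091,0,0.02,-0.0042,0,0.0091,0,0.02,-0.0042,0,0.0091,0,0.02,-0.0042,0,0.0091,0,0.02]' --newtons 50

```text
time_s: 16.98
ee_pos: [0.431, -0.2005, 0.1717]
ee_rot: [-0.0, 0.716, 0.698, -0.0]
force: [-0.9, -0.4, -2.6]
grip_width: 0.0407
```

>>> jog_arm --targets '[-0.004,0,0.02,0,0.02,-0.004,0,0.03,0,0.02,0,0,0.03,0,0.02,0,0,0,0,0.02,0,0,0,0,0.02]'

```text
time_s: 17.6
ee_pos: [0.4232, -0.2005, 0.2505]
ee_rot: [-0.001, 0.716, 0.698, -0.0]
force: [-0.6, -0.2, -3.7]
grip_width: 0.0375
```

>>> jog_arm --targets '[0,0,0,0,0.02,0,0,0,0,0.02]'

```text
time_s: 17.85
ee_pos: [0.4233, -0.2005, 0.2507]
ee_rot: [-0.001, 0.716, 0.698, -0.0]
force: [-0.3, 0.2, -3.8]
grip_width: 0.0372
```

```bash
python3 - <<'E'
from h import *
from station import env
F=[]
for n in ("side","wrist","scene","wrist"):
    a=env.read_camera(n); cv2.imwrite(f"pics/x9{n}.png",a); s=env.state(); F.append(s["force"])
print(s["time_s"],s["ee_pos"],np.mean(F,0),s["torque"],s["grip_width"])
w=cv2.imread("pics/x9wrist.png"); w4=cv2.imread("pics/w5.png")
for y in (200,230): print(np.argwhere(np.abs(np.diff(w[y:y+10].astype(float).mean((0,2))))>12).ravel(),np.argwhere(np.abs(np.diff(w4[y:y+10].astype(float).mean((0,2))))>12).ravel())
# blue tray in side
im=cv2.imread("pics/side0.png"); h=cv2.cvtColor(im,cv2.COLOR_BGR2HSV); m=cv2.inRange(h,(100,130,40),(125,255,255)); m[:,:200]=0;m[:,300:]=0;m[:280]=0
m=cv2.morphologyEx(m,cv2.MORPH_CLOSE,np.ones((5,5)))//255; print(m.sum())
C={n:env.calibration(n) for n in("scene","side")}; sc=colmask(cv2.imread("pics/scene0.png"),"blue")
for cm in ([(C["side"],m)],[(C["side"],m),(C["scene"],sc)]): print(fit(cm,box(.14,.112,.032),(.5017,.3567,-.066)))
E
```

```text
18.05 [ 0.42352953 -0.2006393   0.25121722] [-0.59931767 -0.07677994 -3.32479273] [ 0.00208887  0.05247815 -0.02830124] 0.03733304997206354
[176 177 178 179 180 181 212 213 214 215 216 217 232 233 234 235 279 280
 281 282 284 285 286 323 324 325 327 329 365 366 376 377 394 395 396] [178 179 182 183 184 188 189 190 229 231 232 274 275 276 279 280 281 317
 318 326 361 362 363 527 528]
[193 194 195 196 197 198 233 234 235 236 279 280 281 282 284 285 286 287
 322 323 324 326 328 330 331 332 333 334 363 364 374 555 556 557] [180 181 182 185 230 231 232 233 274 275 276 277 279 280 281 316 317 318
 323 325 331 332 334 359 360 361 513 514 515]
2872
(array([ 0.49882716,  0.35421781, -0.07178469]), np.float64(83.49803921568628))
(array([ 0.49978017,  0.35526008, -0.06288317]), np.float64(190.16078431372546))
```

F_z ≈ -3.5 N, so this one is full and goes to blue. Carrying it over.

>>> jog_arm --targets '[0.01,0.03,0.01,0,0.02,0.01,0.05,0,0,0.02,0.01,0.055,0,0,0.02,0.01,0.055,0,-1,0.02,0.01,0.055,0,-1,0.02]' --newtons 60

```text
time_s: 18.68
ee_pos: [0.4737, 0.0461, 0.2615]
ee_rot: [0.0, 0.729, 0.685, 0.0]
force: [1.6, -0.8, -3.1]
grip_width: 0.0371
```

>>> jog_arm --targets '[0.01,0.055,0,0,0.02,0.01,0.055,0,0,0.02,0.01,0.055,0,0,0.02,0.01,0.05,0,0,0.02,0.005,0.04,0,0,0.02]'

```text
time_s: 19.3
ee_pos: [0.5187, 0.3014, 0.261]
ee_rot: [-0.0, 0.728, 0.685, -0.0]
force: [0.5, -0.1, -3.3]
grip_width: 0.0368
```

>>> jog_arm --targets '[0,0.04,0,0,0.02,0,0.015,0,0,0.02,0,0,0,0,0.02,0,0,0,0,0.02]'

```text
time_s: 19.8
ee_pos: [0.5187, 0.3534, 0.2614]
ee_rot: [0.0, 0.729, 0.685, -0.0]
force: [0.6, -0.2, -3.1]
grip_width: 0.0371
```

```bash
python3 - <<'E'
from h import *
from station import env
s=env.state();print(s["time_s"],s["ee_pos"],s["ee_rot"],s["force"],s["grip_width"])
c=env.calibration("wrist"); im=env.read_camera("wrist"); cv2.imwrite("pics/w10.png",im); np.save("w10.npy",c,allow_pickle=True)
m=colmask(im,"blue"); q=cv2.convexHull(np.argwhere(m)[:,::-1].astype(np.int32))[:,0]; print(m.sum(),cv2.approxPolyDP(q,3,True)[:,0].tolist())
for p in((.4998,.3555,-.063),(.5017,.3567,-.066)): print(proj(c,pose(p,[(-.07,.056,.032),(.07,.056,.032),(-.07,-.056,.032),(.07,-.056,.032)])).round(1).tolist())
E
```

```text
19.8 [0.51866371 0.35344166 0.26144476] [ 9.94573950e-05  7.28615676e-01  6.84922750e-01 -1.13549134e-04] [ 0.61358084 -0.1868295  -3.14028313] 0.03707182085251892
6176 [[333, 132], [333, 151], [233, 235], [203, 234], [198, 131]]
[[196.8, 131.0], [333.7, 131.2], [203.1, 235.2], [329.7, 235.5]]
[[198.6, 129.5], [335.7, 130.1], [204.5, 233.9], [331.2, 234.5]]
```

>>> jog_arm --targets '[0.001,0.0005,-0.05,0,0.02,0,0,-0.05,0,0.02,0,0,-0.05,0,0.02,0,0,-0.02,0,0.02,0,0,-0.006,0,0.02]' --newtons 40

```text
time_s: 20.48
ee_pos: [0.5209, 0.3537, 0.0852]
ee_rot: [0.001, 0.729, 0.685, 0.001]
force: [6.0, -0.9, 2.8]
grip_width: 0.0375
```

>>> jog_arm --targets '[0,0,-0.003,0,0.02,0,0,-0.002,0,0.02,0,0,0,0,0.02]'

```text
time_s: 20.85
ee_pos: [0.5217, 0.3541, 0.0816]
ee_rot: [0.001, 0.729, 0.685, 0.002]
force: [6.7, -1.1, -1.9]
grip_width: 0.037
```

>>> jog_arm --targets '[0.005,-0.0003,0.0,0,0.02,0.005,-0.0003,0.001,0,0.02,0.005,-0.0003,0.001,0,0.02,0,0,0,0,0.02]' --newtons 25

```text
time_s: 21.35
ee_pos: [0.5347, 0.3538, 0.0823]
ee_rot: [-0.0, 0.728, 0.685, -0.0]
force: [-0.5, -0.4, -4.2]
grip_width: 0.0367
```

>>> jog_arm --targets '[0.005,-0.0003,0.001,0,0.02,0,0,0,0,0.02]'

```text
time_s: 21.6
ee_pos: [0.5397, 0.3536, 0.0833]
ee_rot: [-0.0, 0.728, 0.685, -0.0]
force: [-2.9, -0.1, -1.4]
grip_width: 0.0361
```

>>> jog_arm --targets '[0.004,-0.0003,0.0,0,0.02,0,0,0,0,0.02]'

```text
time_s: 21.85
ee_pos: [0.5437, 0.3534, 0.0833]
ee_rot: [-0.0, 0.728, 0.685, -0.0]
force: [-3.3, 0.5, -2.0]
grip_width: 0.0355
```

>>> jog_arm --targets '[0.004,-0.0003,0.0,0,0.02,0,0,0,0,0.02]'

```text
time_s: 22.1
ee_pos: [0.5474, 0.353, 0.0833]
ee_rot: [-0.0, 0.728, 0.685, -0.0]
force: [-4.6, 0.4, -0.7]
grip_width: 0.0353
```

>>> jog_arm --targets '[-0.005,0.0,0.0,0,0.02,0,0,0,0,0.02]'

```text
time_s: 22.35
ee_pos: [0.5426, 0.3531, 0.0835]
ee_rot: [0.0, 0.728, 0.685, 0.0]
force: [0.3, 0.3, -3.6]
grip_width: 0.0352
```

>>> jog_arm --targets '[0,0.0,-0.001,0,0.02,0,0,-0.001,0,0.02,0,0,0,0,0.02]'

```text
time_s: 22.72
ee_pos: [0.5426, 0.353, 0.0812]
ee_rot: [0.0, 0.728, 0.685, -0.0]
force: [0.1, -0.7, -3.2]
grip_width: 0.0355
```

Full confirmed (3.2–3.6 N hanging). Lower until the floor is felt.

>>> jog_arm --targets '[0,0.0,-0.0015,0,0.02,0,0,0,0,0.02]'

```text
time_s: 22.98
ee_pos: [0.5425, 0.353, 0.0797]
ee_rot: [-0.0, 0.728, 0.685, -0.0]
force: [0.2, 0.1, -3.8]
grip_width: 0.0353
```

>>> jog_arm --targets '[0,0.0,-0.0015,0,0.02,0,0,0,0,0.02]'

```text
time_s: 23.22
ee_pos: [0.5429, 0.3531, 0.0791]
ee_rot: [0.0, 0.728, 0.685, 0.001]
force: [-0.9, -1.0, 4.0]
grip_width: 0.0352
```

>>> jog_arm --targets '[0,0.0,-0.0015,0,0.02,0,0,0,0,0.02]'

```text
time_s: 23.48
ee_pos: [0.5438, 0.3531, 0.0786]
ee_rot: [0.001, 0.729, 0.685, 0.001]
force: [-0.7, -4.0, 15.8]
grip_width: 0.0353
```

>>> jog_arm --targets '[0,0,0.0015,0,0.02,0,0,0,0,0.045,0,0,0,0,0.07,0,0,0,0,0.085,0,0,0.02,0,0.085]'

```text
time_s: 24.1
ee_pos: [0.5418, 0.3526, 0.0973]
ee_rot: [-0.0, 0.728, 0.685, -0.001]
force: [0.9, -0.1, 0.8]
grip_width: 0.0849
```

>>> jog_arm --targets '[0,0,0.06,0,0.085,-0.012,-0.03,0.06,0,0.085,-0.02,-0.055,0.02,0,0.085,-0.02,-0.055,0,1,0.085,-0.01,-0.045,-0.02,1,0.085]'

```text
time_s: 24.72
ee_pos: [0.4813, 0.1691, 0.2146]
ee_rot: [0.001, 0.716, 0.698, 0.001]
force: [0.7, 0.1, 0.4]
grip_width: 0.0851
```

>>> jog_arm --targets '[-0.01,-0.045,-0.05,0,0.085,0,0,-0.02,0,0.085,0,0,0,0,0.085]'

```text
time_s: 25.1
ee_pos: [0.4716, 0.1288, 0.1467]
ee_rot: [-0.001, 0.717, 0.697, -0.001]
force: [-0.1, 0.2, 1.2]
grip_width: 0.0852
```

```bash
python3 - <<'E'
from h import *
from station import env
s=env.state();print(s["time_s"],s["ee_pos"],s["ee_rot"],s["force"])
c=env.calibration("wrist"); im=env.read_camera("wrist"); cv2.imwrite("pics/w11.png",im)
p=(.4975,-.038,-.024)
print(proj(c,pose(p,leanbox(BAY[3]))).round(1).tolist())
r=env.regions_of("wrist","box_a"); print([(round(k["conf"],2),np.round(k["extent"]).tolist()) for k in r])
g=cv2.cvtColor(im,cv2.COLOR_BGR2GRAY).astype(float)
print("row",np.argwhere(np.abs(np.diff(g[225:245,200:380].mean(0)))>12).ravel()+200)
print("col",np.argwhere(np.abs(np.diff(g[100:360,252:262].mean(1)))>12).ravel()+100)
E
```

```text
25.1 [0.47162059 0.12876052 0.14672497] [-6.36983867e-04  7.16593256e-01  6.97490570e-01 -7.77382981e-04] [-0.12591508  0.16961732  1.19165652]
[[243.7, 340.0], [237.5, 169.2], [303.1, 357.3], [305.8, 173.5]]
[(0.82, [78.0, 162.0, 155.0, 160.0]), (0.57, [285.0, 257.0, 90.0, 196.0])]
row [237 238 239 240 271 272 274 275 276 301 302 303 307 309 315 316 317 336
 337 357 358]
col [140 141 142 166 167 171 172 173 341 342 343]
```

>>> jog_arm --targets '[-0.001,-0.005,-0.02,0,0.085,0,0,-0.022,0,0.085,0,0,0,0,0.07,0,0,0,0,0.05,0,0,0,0,0.03]' --newtons 30

```text
time_s: 25.82
ee_pos: [0.4713, 0.1244, 0.1066]
ee_rot: [0.0, 0.716, 0.698, 0.0]
force: [-5.8, 0.2, 11.1]
grip_width: 0.0409
```

>>> jog_arm --targets '[0,0,0,0,0.02,0,0,0,0,0.02,0,0,0,0,0.02]' --newtons 40

```text
time_s: 26.2
ee_pos: [0.4714, 0.1244, 0.1068]
ee_rot: [0.0, 0.716, 0.698, 0.0]
force: [-6.3, 0.5, 10.3]
grip_width: 0.0404
```

>>> jog_arm --targets '[-0.0021,0,0.0045,0,0.02,-0.0042,0,0.0091,0,0.02,-0.0042,0,0.0091,0,0.02,0,0,0,0,0.02]'

```text
time_s: 26.7
ee_pos: [0.461, 0.1242, 0.1291]
ee_rot: [0.0, 0.716, 0.698, 0.001]
force: [1.7, -0.5, -0.7]
grip_width: 0.04
```

>>> jog_arm --targets '[-0.0042,0,0.0091,0,0.02,-0.0042,0,0.0091,0,0.02,-0.0042,0,0.0091,0,0.02,-0.0042,0,0.0091,0,0.02,-0.0042,0,0.0091,0,0.02]' --newtons 50

```text
time_s: 27.32
ee_pos: [0.4392, 0.1241, 0.1741]
ee_rot: [-0.0, 0.716, 0.698, -0.0]
force: [-0.0, -0.2, -4.1]
grip_width: 0.04
```

>>> jog_arm --targets '[-0.004,0,0.02,0,0.02,-0.004,0,0.03,0,0.02,0,0,0.03,0,0.02,0,0,0,0,0.02,0,0,0,0,0.02]'

```text
time_s: 27.95
ee_pos: [0.4314, 0.1241, 0.2527]
ee_rot: [-0.0, 0.716, 0.698, -0.0]
force: [0.2, -0.5, -4.6]
grip_width: 0.0396
```

>>> jog_arm --targets '[0,0,0,0,0.02,0,0,0,0,0.02]'

```text
time_s: 28.2
ee_pos: [0.4316, 0.1241, 0.2529]
ee_rot: [-0.0, 0.716, 0.698, -0.001]
force: [-0.7, -0.4, -3.7]
grip_width: 0.0401
```

```bash
python3 - <<'E'
from h import *
from station import env
F=[]
for n in ("side","wrist","scene","wrist"):
    a=env.read_camera(n); cv2.imwrite(f"pics/x12{n}.png",a); s=env.state(); F.append(s["force"])
print(s["time_s"],s["ee_pos"],np.mean(F,0),s["torque"],s["grip_width"])
E
```

```text
28.4 [0.43184231 0.12414436 0.25349963] [ 0.11280693 -0.07734338 -3.96508233] [0.02140529 0.05511626 0.02220792] 0.03942782831682654
```

F_z ≈ -4.0 N, so also full; it goes to the free blue bay.

>>> jog_arm --targets '[0,0.04,0.007,-1,0.02,0.001,0.055,0,-1,0.02,0.001,0.055,0,0,0.02,0.001,0.055,0,0,0.02,0.001,0.031,0,0,0.02]'

```text
time_s: 29.02
ee_pos: [0.4355, 0.3626, 0.2602]
ee_rot: [-0.0, 0.728, 0.686, -0.0]
force: [-0.1, -0.4, -4.5]
grip_width: 0.037
```

>>> jog_arm --targets '[0,0,0,0,0.02,0,0,0,0,0.02]'

```text
time_s: 29.28
ee_pos: [0.4358, 0.3598, 0.2604]
ee_rot: [0.0, 0.728, 0.685, -0.0]
force: [-0.3, -0.4, -3.6]
grip_width: 0.0363
```

```bash
python3 - <<'E'
from h import *
from station import env
s=env.state();print(s["time_s"],s["ee_pos"],s["ee_rot"],s["force"],s["grip_width"])
c=env.calibration("wrist"); im=env.read_camera("wrist"); cv2.imwrite("pics/w13.png",im); b=env.read_camera("side")
cv2.imwrite("pics/v13.png",np.hstack([im[:,130:530],cv2.resize(b[200:360,180:340],(400,420),interpolation=cv2.INTER_CUBIC)]))
print(proj(c,pose((.500,.3552,-.063),[(-.07,.056,.032),(.07,.056,.032),(-.07,-.056,.032),(.07,-.056,.032)])).round(1).tolist())
E
```

```text
29.275 [0.43578807 0.35982809 0.26044403] [ 5.82631381e-05  7.28343405e-01  6.85212222e-01 -3.02558178e-04] [-0.29742421 -0.42524778 -3.57098679] 0.03630768158635066
[[278.4, 132.6], [415.5, 132.9], [278.5, 236.9], [405.2, 237.2]]
```

View pics/v13.png

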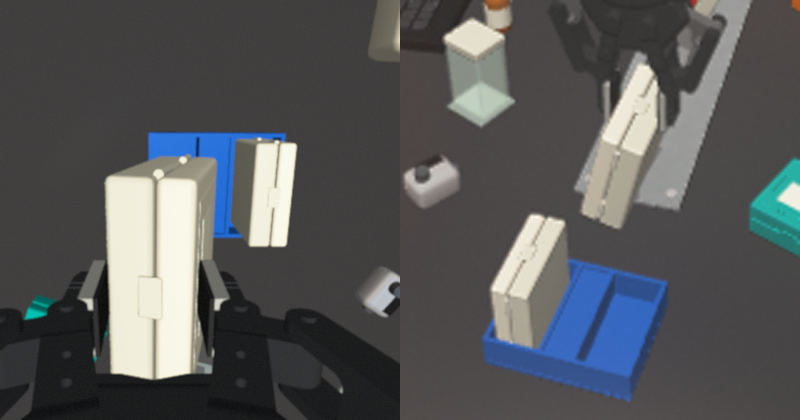

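The first full box stands squarely in the outer blue bay ((265,190) left half). The held box's tilt is now only ~13°, so I shift in 8 mm and lower it into the inner bay.

>>> jog_arm --targets '[0.008,-0.0005,-0.05,0,0.02,0,0,-0.05,0,0.02,0,0,-0.05,0,0.02,0,0,-0.018,0,0.02,0,0,-0.004,0,0.02]' --newtons 40

```text
time_s: 30.0
ee_pos: [0.4436, 0.3587, 0.088]
ee_rot: [-0.0, 0.729, 0.685, -0.001]
force: [1.4, -0.3, -3.8]
grip_width: 0.0367
```

>>> jog_arm --targets '[0,0,0,0,0.02,0.003,0,0,0,0.02,0,0,0,0,0.02]' --newtons 25

```text
time_s: 30.38
ee_pos: [0.4472, 0.3598, 0.0893]
ee_rot: [0.0, 0.728, 0.685, 0.0]
force: [-0.9, 0.4, -4.1]
grip_width: 0.0366
```

>>> jog_arm --targets '[0.005,-0.0005,-0.002,0,0.02,0.005,-0.0005,0,0,0.02,0,0,0,0,0.02]'

```text
time_s: 30.75
ee_pos: [0.4572, 0.3586, 0.0865]
ee_rot: [-0.0, 0.728, 0.685, -0.0]
force: [-2.3, 0.9, -3.5]
grip_width: 0.0356
```

>>> jog_arm --targets '[0.004,-0.0005,0,0,0.02,0,0,0,0,0.02]'

```text
time_s: 31.0
ee_pos: [0.4608, 0.3581, 0.0866]
ee_rot: [-0.0, 0.728, 0.685, -0.0]
force: [-4.8, 0.5, -3.1]
grip_width: 0.0359
```

>>> jog_arm --targets '[0.003,-0.0005,0,0,0.02,0,0,0,0,0.02]'

```text
time_s: 31.25
ee_pos: [0.4635, 0.3577, 0.0866]
ee_rot: [-0.0, 0.728, 0.685, -0.0]
force: [-4.2, 0.9, -1.3]
grip_width: 0.0354
```

>>> jog_arm --targets '[0.0015,0,0,0,0.02,0,0,0,0,0.02]'

```text
time_s: 31.5
ee_pos: [0.4646, 0.3577, 0.0865]
ee_rot: [-0.001, 0.728, 0.685, -0.001]
force: [-7.5, 0.9, 0.1]
grip_width: 0.035
```

>>> jog_arm --targets '[-0.006,0.0005,0,0,0.02,0,0,0,0,0.02,0,0,-0.002,0,0.02,0,0,-0.002,0,0.02,0,0,0,0,0.02]'

```text
time_s: 32.12
ee_pos: [0.4594, 0.3581, 0.0824]
ee_rot: [0.0, 0.728, 0.685, -0.0]
force: [-0.1, 0.9, -4.7]
grip_width: 0.0351
```

>>> jog_arm --targets '[0,0,-0.0015,0,0.02,0,0,0,0,0.02]'

```text
time_s: 32.38
ee_pos: [0.4594, 0.3581, 0.0811]
ee_rot: [-0.0, 0.728, 0.685, -0.0]
force: [0.2, -0.5, -4.9]
grip_width: 0.0352
```

>>> jog_arm --targets '[0,0,-0.001,0,0.02,0,0,0,0,0.02]'

```text
time_s: 32.62
ee_pos: [0.4596, 0.3583, 0.0806]
ee_rot: [0.0, 0.728, 0.685, 0.0]
force: [-0.9, 0.2, 2.8]
grip_width: 0.035
```

>>> jog_arm --targets '[-0.0005,0,-0.0005,0,0.02,0,0,0,0,0.04,0,0,0,0,0.055,0,0,0,0,0.06,0,0,0,0,0.06]'

```text
time_s: 33.25
ee_pos: [0.4589, 0.3581, 0.0796]
ee_rot: [0.0, 0.728, 0.685, -0.0]
force: [0.1, 0.8, 0.1]
grip_width: 0.06
```

>>> jog_arm --targets '[0,0,0.02,0,0.06,0,0,0.06,0,0.06,0,0,0.06,0,0.06,-0.03,-0.05,0.02,0,0.06,-0.03,-0.05,0,0,0.06]'

```text
time_s: 33.88
ee_pos: [0.399, 0.2576, 0.2411]
ee_rot: [0.001, 0.728, 0.685, 0.001]
force: [0.3, -0.9, 0.3]
grip_width: 0.0599
```

```bash
python3 - <<'E'
from h import *
from station import env
a=env.read_camera("scene"); b=env.read_camera("side"); s=env.state();print(s["time_s"],s["ee_pos"],s["force"],s["grip_width"])
a0=cv2.imread("pics/scene0.png"); 
for n in("oil_bottle","coplin_jar","tally","box_red","box_a"):
    print(n,[(round(k["conf"],2),np.round(k["extent"]).tolist()) for k in env.regions_of("scene",n)][:5])
f=lambda im,r,c,n: cv2.resize(im[r:r+n,c:c+n],(390,390),interpolation=cv2.INTER_CUBIC)
cv2.imwrite("pics/v14.png",np.hstack([f(a,130,70,270),f(b,180,200,170)]))
E
```

```text
33.975 [0.39593357 0.25502088 0.24024162] [ 0.22401331  0.03633085 -0.28348872] 0.05980444287754808
oil_bottle [(0.73, [317.0, 290.0, 16.0, 26.0])]
coplin_jar [(0.59, [350.0, 241.0, 34.0, 48.0]), (0.43, [136.0, 298.0, 81.0, 73.0])]
tally [(0.79, [388.0, 219.0, 23.0, 19.0])]
box_red [(0.93, [235.0, 203.0, 42.0, 38.0])]
box_a [(0.96, [160.0, 220.0, 43.0, 33.0]), (0.91, [375.0, 148.0, 33.0, 34.0]), (0.81, [146.0, 299.0, 48.0, 55.0]), (0.58, [356.0, 133.0, 36.0, 38.0]), (0.57, [271.0, 150.0, 36.0, 35.0])]
```

View pics/v14.png

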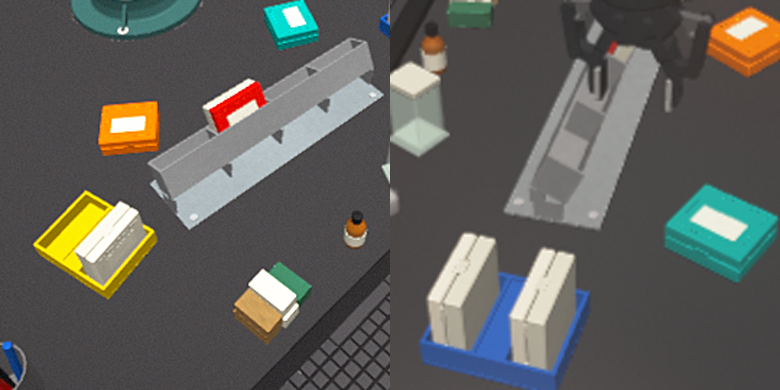

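All three stand in bays, and the red box is in place. One numeric check of how the yellow-tray box is seated before hand-in.

```bash
python3 - <<'E'
from h import *
from station import env
env.read_camera("scene"); c=env.calibration("scene"); R=env.regions_of("scene","box_a")
for g,p0 in(((146,299),(.521,-.367,.29)),((375,148),(.5426,.353,-.063)),((356,133),(.459,.358,-.063))):
    m=min(R,key=lambda k:np.hypot(k["extent"][0]-g[0],k["extent"][1]-g[1]))["region"].astype(float)
    for z in(.005,.015,.025):
        L=[(a,b,h+z) for a,b,h in box(.036,.096,.086)]; L2=[q for q in L]
        x,f=fit([(c,m)],L2,p0); print(g,z,x.round(4),round(f,1))
E
```

```text
(146, 299) 0.005 [ 0.5195 -0.3637  0.4418] 277.9
(146, 299) 0.015 [ 0.5251 -0.3644  0.4653] 312.8
(146, 299) 0.025 [ 0.5323 -0.3662  0.4691] 352.5
(375, 148) 0.005 [0.5413 0.3623 0.0015] 172.4
(375, 148) 0.015 [ 0.5461  0.3537 -0.007 ] 188.9
(375, 148) 0.025 [0.5524 0.344  0.0204] 204.8
(356, 133) 0.005 [0.454  0.3711 0.0142] 203.6
(356, 133) 0.015 [0.4605 0.362  0.0173] 217.4
(356, 133) 0.025 [0.47   0.3479 0.0486] 234.5
```

```bash
python3 -c "
from station import env
print(env.sign_off())"
```

```text
the job is handed in; nothing more can be done
None
```

All three ivory boxes stand in tray bays of their own, and I handed the job in at about 34 s of the 72 s allowed; no verdict was reported.

| Rack bay | Weight felt | Judged | Placed in |
|---|---|---|---|
| +54 mm | about 1.0–1.4 N at rest, down to 0.5 N after carrying | empty | yellow tray, outer bay |
| -162 mm | about 3.1–3.8 N | full | blue tray, outer bay |
| +162 mm | about 3.6–4.9 N | full | blue tray, inner bay |

- **Righting:** the gripper can only point down, so each box came out still tilted. I stood it upright by pressing its foot against the tray wall at a light grip, then lowered it until the floor was felt. The yellow-tray box met the floor with about 28 N before I released it, more than the roughly 3 N and 16 N of the two blue ones.
- **Last pictures:** all three boxes look upright, released and seated. The red-lidded box and the bench items in view look undisturbed. The detector saw the bottle, jar and counter, but I did not compare their positions with the start.
- **Weak check:** fitting the box outlines favoured the underside on the tray floor for all three. The fits were poor (residuals 170–280 px, yaw off by 0.06–0.15 rad) because the tray walls hide the lower parts. They support the seating but do not prove it.

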